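# Line up a quarter-turn fastener with its key and hold the access panel shut

## Task

Take the flat-bladed key out of its wooden stand, push its blade fully into the slot of the round quarter-turn fastener on the case's sprung access panel, and turn the fastener with the key until its slot lines up with the two raised index ridges on the panel. Then press the panel down flush onto the case through the key and finish while still gripping the key and holding the panel pressed: do not let go or pull the key out. Leave the other things on the bench where they are.

Things in the scene. Friction and masses are not known exactly. Their poses are not given: they have to be found in the camera images.
- unit: Grey sheet-metal equipment case, 200 x 200 mm, 88 mm high, fixed to the bench, turned up to 23 degrees either way. Origin at the centre of its underside; x runs from its front (robot side) to the panel's hinge, z up. Under the fastener, at x = -45 mm, y = 0, is a keyhole cut along x: a bar under the fastener, parallel to its slot, must drop into it for the panel to shut.
- panel: Aluminium access panel, 170 (x) x 186 x 5 mm. Origin on its underside on the hinge at its far edge, 85 mm behind and 90 mm above the case's origin; it reaches 170 mm to -x. A spring holds it 0.05 rad open (6.5 mm up at the fastener); pushed there it gives at 4 N, shuts level at 9 N. If the slot is over 12 degrees out of line it stops after 1.5 mm. Two ridges along x, before and behind the fastener.
- fastener (a joint): Angle of the fastener in the panel, rad, growing counterclockwise seen from above. Its slot lies along the panel's x axis, in line with the two ridges, at 0 and equally at pi (3.14). It starts between 0.9 and 2.24, turns freely (0.06 N m of friction) from -0.5 to 3.64, with no stop or click where it is aligned; either way round will do.
- slot (a point): Centre of the slot's mouth in the top of the fastener's round steel head (44 mm across, 15 mm high, on the panel, its axis 130 mm before the hinge). x runs along the slot, z up the fastener's axis. The slot is open at both ends, 7 mm wide, bevelled to 12 mm at the mouth, 12 mm deep. Panel shut: 110 mm above the bench; open: 116.5 mm.
- key: Loose hand key: black grip 36 (x) x 16 (y) x 50 mm (z), below it a flat steel blade 26 mm wide (x), 4 mm thick (y), 10 mm long. Origin at the centre of the blade's lower end, z up; the grip spans z = 10 to 60 mm. Works equally well half a turn round. Blade fully in the slot: the grip's underside rests on the head. About 0.09 kg. It starts upright, its blade in the stand's slot.
- holder: Wooden stand, 70 x 70 mm, 30 mm high, fixed, with a slot 28 x 6 mm and 20 mm deep in the centre of its top, in which the key stands. Origin at the centre of its underside, x along its slot.
- mug: White mug, 82 mm across, 95 mm high, a bystander. Origin at the centre of its underside.
- screwdriver: Screwdriver lying on the bench, about 200 mm long along its x axis, a bystander.
- router: Opened black network box with a bare circuit board, 120 x 90 x 30 mm, a bystander. Origin at the centre of its underside.
Things that resemble listed ones, but are neither listed nor needed, are in the scene too. What is meant by the key is not red, and is the smaller of those in its own colour.

How it is judged:
On the way, in this order (a step that is already met when the one before it is completed fails the run):
1. the key's blade is fully in the fastener's slot before the fastener has been turned into line (at least 0.4 rad still to go) (z of key in the frame of slot below -0.0075 m and horizontal distance between key and slot below 0.008 m and angle between the x axis of slot and the x axis of unit, either way round above 0.4 rad), for 0.1 s.
2. the key, still in the slot, has turned the fastener into line and the panel is pressed flush (z of key in the frame of slot below -0.0065 m and angle between the x axis of slot and the x axis of unit, either way round below 0.27 rad and angle between panel's own z axis and vertical below 0.012 rad), for 0.2 s.
At the end, for the whole second after the job is handed in: Panel flush on the case (within 0.012 rad, 1.5 mm at the fastener), slot in line with the ridges within 0.27 rad, key blade at least 6.5 mm deep in the slot and within 9 mm of its centre, fingers gripping the key (over 3 N), key pushing the fastener down with over 4 N, all kept up to the end (all of step 2 and horizontal distance between key and slot below 0.009 m and contact force between key and panel above 4 N and contact force between the fingers and key above 3 N); the arm keeps its last pose, push and grip.
It fails at once if a bystander (mug, screwdriver or router) is moved more than 30 mm (distance of any of mug, screwdriver, router from where it was at the start of the episode above 0.03 m).
It also fails if it takes over 46 s, if anything falls off the work surface, if the arm or the gripper's body presses on something with over 40 N, if the wrist force passes 120 N, or if a joint passes its speed limit or range.

## Robot

A 6-joint arm with a two-finger parallel gripper is mounted at the origin on the work surface. World frame = base frame: x ahead of the robot, y to its left, z up, the work surface at z = 0. Lengths are in m, angles in rad, forces in N, time in s.
With the tool pointing down it reaches from about 0.25 to 0.725 m from the base axis. Payload 4 kg.
Tool frame: the origin (TCP) lies midway between the tips of the shut fingers; the grasp point (between the pads) lies 19 mm behind it; z points along the fingers, y is the line along which they close (so a half turn about z gives the same grasp; the last joint's range is limited). The gripper opens to 85 mm and grips with 20 to 120 N. Pads are 22 mm wide; open, the fingers measure 114 mm over their backs; the gripper's body (76 mm by 85 mm) begins 54 mm behind the grasp point. The pads swing forward as they close: fully open they stand 13 mm farther back than shut.
Start: joints at [-1.233, 0.241, 0.005, 1.335, 0, 1.571], TCP at [0.166, -0.472, 0.231] pointing down, gripper open.
Joint ranges: [-2.72, 2.72], [-1.05, 1.87], [-1.09, 1.28], [-1.99, 2.15], [-1.42, 1.44], [-3.14, 3.14]. Speed limits (rad/s): [2.79, 2.79, 3.14, 3.14, 3.14, 3.14].

## Interface

Orientations are given as a rotation vector (axis times angle).
In Python, from plant import arm gives the robot as it stands. The module is installed in compiled form; this text tells all that it offers.
- The arm moves only by the shell command python3 -m creep 'ROWS' [FORCE]. ROWS is JSON, one flat list of numbers, 7 for each row, row after row: the gripper's target within -1 to 1 (shut at 1, half-way at 0, fully open at -1), then the shift along the tool's x, y, z in units of 30 cm (1.0 is 30 cm), then the turn, a rotation vector about the tool's x, y, z in units of 2 pi rad (1.0 is 2 pi rad). A call has 1 to 12 rows; each row is the pose to reach, as a shift and turn from the pose commanded when the call began, along the tool's axes at that moment, turning the shorter way round; what a row does not reach only later rows make up. A row lasts 1/8 s, in which the tool goes at most 62.5 mm and 10.7 degrees, less where a joint would pass 70% of its speed; a pose out of reach is approached as far as the arm can. A call with a number of a shift or a turn outside -1 to 1 is refused whole. A call with a gripper value outside its range is refused whole. The fingers move at their own pace and stop on an object; FORCE is the grip in N (left out, the last holds). Time passes only in rows, so rows that repeat a pose let the fingers close. It gives the time, the measured TCP pose, the force, the opening and the grip force at its end, in the units of the state.
- arm.get_state(): the state, without advancing time (a new reading comes with each control period).
- arm.camera(name): name is "scene" or "top" or "wrist"; returns (picture, depth): 400x640x3 uint8, red, green, blue; 400x640 float32, m along the optical axis (not along the pixel's ray), 0 where there is no reading.
- arm.camera_model(name): a dict with "mtx" (3x3 intrinsics, pixels), "rvec" (rotation vector, rad) and "tvec" (3), from world to camera coordinates, as OpenCV has them. Camera axes: x right, y down, z forward; pixel columns grow to the right and rows downward; lengths in m; the calibration is good to about 2 mm. A picture is of the moment at which its call begins: read the wrist's pose just before it. camera_model takes no time and is no camera call; for the wrist camera it gives the pose at the moment of the call.
- arm.sign_off(): hands the job in; it is judged then, once.
The state is a dict: "clock": time; "joint_positions": joint angles; "qvel": joint speeds; "joint_torque": joint torques, N m; "eef_pos": TCP position; "orientation": TCP orientation; "force": force on the tool from outside, world axes, zero at the start; "torque": the same for the moment, N m; "grip_width": finger opening in m; "finger_force": force on a finger pad.
Only numpy, scipy, OpenCV 4.12 (cv2) and the standard library are available. Lean on these libraries where they do the work, as an engineer would, in place of code of your own. Each camera call takes 0.05 s, during which the arm holds its last target. There are 200 camera calls.

## Working session

There is one attempt and no reset: what is moved stays moved. The work goes in short steps, Python scripts to look and compute and a shell command to move; the robot and the scene stay as the last step left them, time stands still between calls to the robot, and variables do not carry over. Pictures are saved under pics/ and viewed, at most 10 in all, crops included, and the job is handed in when it is done.

```bash
mkdir -p pics; cat > h.py <<'E'
import numpy as np,cv2
from plant import arm
def snap(n,f=None):
    m=arm.camera_model(n); p,d=arm.camera(n)
    np.savez(f'/tmp/{n}.npz',p=p,d=d,**{k:np.array(m[k]) for k in('mtx','rvec','tvec')})
    if f: cv2.imwrite(f'pics/{f}.png',p[:,:,::-1])
def load(n):
    z=np.load(f'/tmp/{n}.npz'); p,d=z['p'],z['d']; K=z['mtx']; R=cv2.Rodrigues(z['rvec'].ravel())[0]; t=z['tvec'].ravel()
    v,u=np.mgrid[:400,:640]
    c=np.stack([(u-K[0,2])/K[0,0]*d,(v-K[1,2])/K[1,1]*d,d],-1)
    return p,d,(c-t)@R  # world points
E
python3 - <<'E'
from h import *
print(arm.get_state())
for n in('scene','top'): snap(n,n+'0')
for n in('scene','top'):
  m=arm.camera_model(n); R=cv2.Rodrigues(np.array(m['rvec']))[0]; print(n,-R.T@np.array(m['tvec']).ravel(),np.array(m['mtx'])[0,0])
E
```

```text
{'clock': 0.0, 'joint_positions': array([-1.23300716e+00,  2.41420888e-01,  3.73692801e-03,  1.33518630e+00,
       -5.39257666e-05,  1.57081503e+00]), 'qvel': array([-0.00165858,  0.00085651, -0.00083761, -0.00159099,  0.00081676,
       -0.00188551]), 'joint_torque': array([ 7.17179264e-04, -3.72314322e+01,  2.52410281e+01,  1.69496000e-02,
        1.33082822e-04, -1.02773683e-05]), 'eef_pos': array([ 0.16547984, -0.47116456,  0.23041384]), 'orientation': array([-3.09488997e+00, -5.27707997e-01,  6.30722724e-04]), 'force': array([-0.68028667, -0.10167671,  0.09076148]), 'torque': array([-0.02793046,  0.00706564,  0.05473997]), 'finger_force': 0.0, 'grip_width': 0.08534693525676894}
scene [ 1.12993282 -0.92669405  0.7791171 ] 484.2097911460292
top [0.35923352 0.00632813 1.35929484] 377.2903477818274
```

View pics/top0.png

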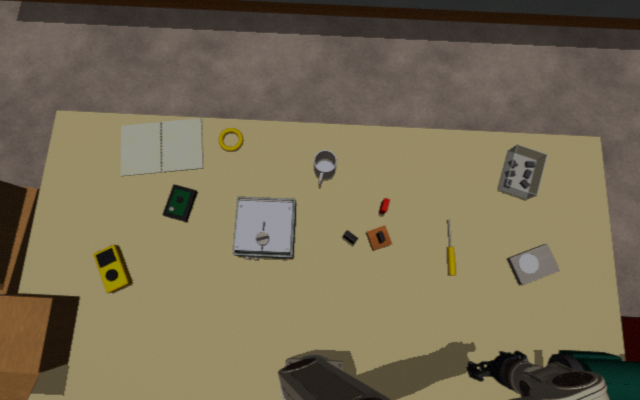

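View pics/scene0.png

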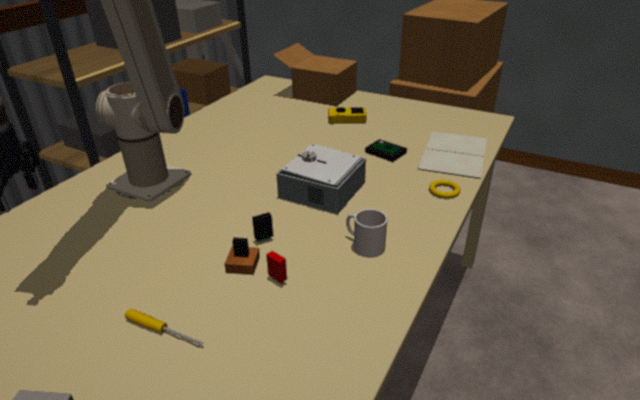

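Top view: the case is at (265,228) with its fastener at (262,239). There are three key-like things:
- red block at (384,206), ruled out because it isn't to be red
- black block at (350,238), standing on the bench and larger
- black key at (380,238), in the wooden stand and smaller, so this one fits the description

I'll confirm it in one crop and measure it.

```bash
python3 - <<'E'
from h import *
p,d,w=load('top')
a=cv2.resize(p[195:265,225:400],None,fx=4,fy=4,interpolation=cv2.INTER_CUBIC)
q=load('scene')[0][195:290,215:315]
a=cv2.convertScaleAbs(a,alpha=1.3)
b=cv2.resize(q,None,fx=3,fy=3,interpolation=cv2.INTER_CUBIC)
c=np.zeros((a.shape[0]+b.shape[0],max(a.shape[1],b.shape[1]),3),np.uint8); c[:a.shape[0],:a.shape[1]]=a;c[a.shape[0]:,:b.shape[1]]=b
cv2.imwrite('pics/crop1.png',c[:,:,::-1])
def blob(name,u0,u1,v0,v1,f):
    W=w[v0:v1,u0:u1].reshape(-1,3);P=p[v0:v1,u0:u1].reshape(-1,3).astype(int)
    m=f(W,P);X=W[m];r=cv2.minAreaRect((X[:,:2]*1000).astype(np.float32))
    print(name,m.sum(),X.mean(0).round(4),X[:,2].min().round(3),X[:,2].max().round(3),r)
blob('key top',365,395,222,254,lambda W,P:W[:,2]>.055)
blob('big top',338,362,225,252,lambda W,P:W[:,2]>.035)
blob('stand',360,398,220,256,lambda W,P:(W[:,2]>.02)&(W[:,2]<.045))
blob('panel',225,305,190,265,lambda W,P:(W[:,2]>.085))
blob('fast',250,275,228,250,lambda W,P:(W[:,2]>.108))
E
```

```text
key top 68 [ 0.5037 -0.1882  0.1515] 0.055 1.359 ((446.02490234375, -96.66844177246094), (34.89931106567383, 267.1070556640625), 32.67567443847656)
big top 115 [ 0.504  -0.095   0.0876] 0.037 1.359 ((445.967529296875, -40.86006164550781), (47.612403869628906, 191.65353393554688), 47.4997673034668)
stand 329 [ 0.5126 -0.2005  0.0295] 0.02 0.043 ((513.8806762695312, -201.87216186523438), (69.73983001708984, 71.1279067993164), 21.29670524597168)
panel 3277 [0.5237 0.1953 0.1091] 0.085 1.359 ((491.6944274902344, 152.51698303222656), (268.7920227050781, 288.82373046875), 0.7630507946014404)
fast 123 [0.4791 0.1959 0.1258] 0.108 1.359 ((437.69769287109375, 116.44769287109375), (262.1758728027344, 66.29918670654297), 68.72023010253906)
```

View pics/crop1.png

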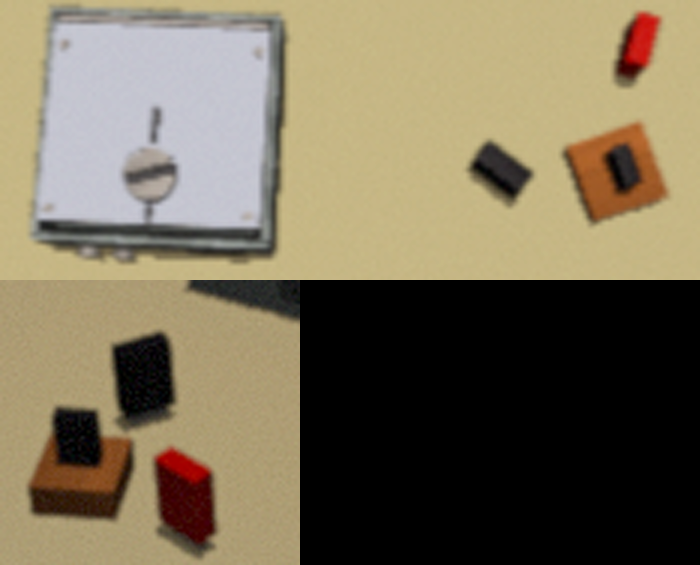

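The crop confirms it: the small black key stands in the wooden stand, at (622,165) in the crop. The larger black block stands alone at (500,170). The slot lies roughly across the panel at about 104° yaw, and the ridges at about -4°. Next I'll move above the key.

```bash
python3 -m creep '[0,0.7,-0.23,0,0,0,0, 0,0.7,-0.23,0,0,0,0, 0,0.7,-0.23,0,0,0,0, 0,0.7,-0.23,0,0,0,0]' 40; python3 -m creep '[0,0.66,-0.23,0,0,0,0, 0,0.66,-0.23,0,0,0,0, 0,0.66,-0.23,0,0,0,0, 0,0.66,-0.23,0,0,0,0, 0,0.66,-0.23,0,0,0,0]'
python3 - <<'E'
from h import *
snap('wrist','wrist1'); m=arm.camera_model('wrist');R=cv2.Rodrigues(np.array(m['rvec']))[0];print(-R.T@np.array(m['tvec']).ravel(),R[2]); s=arm.get_state();print(s['eef_pos'],s['orientation'],s['joint_positions'],s['clock'])
E
```

```text
clock: 0.6
eef_pos: [0.3426, -0.3349, 0.2309]
orientation: [-3.095, -0.532, 0.0]
force: [0.4, -0.6, -0.2]
grip_width: 0.0426
finger_force: 0.0
clock: 1.23
eef_pos: [0.5053, -0.2053, 0.2305]
orientation: [-3.096, -0.532, 0.003]
force: [0.5, 0.8, 0.4]
grip_width: 0.0428
finger_force: 0.0
[ 0.57774359 -0.18170829  0.37332132] [-0.29047691 -0.10060279 -0.95157882]
[ 0.50440986 -0.20623847  0.23067088] [-3.09637339e+00 -5.29208799e-01  2.98916236e-03] [-3.87720721e-01  3.31968267e-01  1.27869100e-01  1.36848138e+00
 -7.35148251e-04  2.41531888e+00] 1.275
```

View pics/wrist1.png

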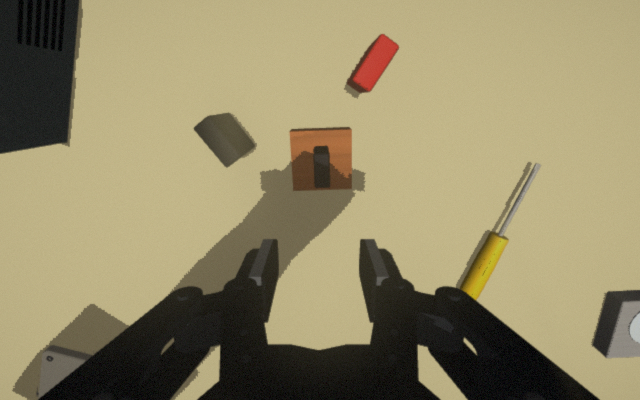

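The wrist view shows the key at about (321,167) in the stand (290–352, 127–190), nearly in line with the tool. The large black block is at (225,138), the red one at (374,64). Now a precise measurement from depth.

```bash
python3 - <<'E'
from h import *
p,d,w=load('wrist')
P=p.astype(int)
sub=np.zeros(d.shape,bool);sub[120:195,280:360]=1
sub&=d>0
key=sub&(w[...,2]>.072)&(w[...,2]<.09)
hol=sub&(w[...,2]>.022)&(w[...,2]<.04)
both=sub&(w[...,2]>.022)&(w[...,2]<.09)&((P[...,0]-P[...,2]>20))
for n,m in(('key',key),('holder',hol),('wood',both)):
  X=w[m]; r=cv2.minAreaRect((X[:,:2]*1000).astype(np.float32)); print(n,m.sum(),np.median(X,0).round(4),X.std(0).round(4),r)
s=arm.get_state();Rt=cv2.Rodrigues(s['orientation'])[0];print(np.degrees(np.arctan2(Rt[1,0],Rt[0,0])),Rt[:,2])
E
```

```text
key 563 [ 0.5151 -0.2061  0.0801] [0.0099 0.0056 0.0011] ((513.94677734375, -205.94996643066406), (35.561065673828125, 15.856313705444336), 20.20330810546875)
holder 3004 [ 0.5188 -0.2024  0.0303] [0.0213 0.0219 0.001 ] ((513.5078125, -206.3241729736328), (70.53325653076172, 69.7044677734375), 21.41257095336914)
wood 3121 [ 0.5189 -0.2029  0.0303] [0.021  0.0216 0.0085] ((513.5078125, -206.3241729736328), (70.53325653076172, 69.7044677734375), 21.41257095336914)
19.39773198446687 [-1.92972230e-03 -6.00592176e-06 -9.99998138e-01]
```

```bash
python3 -m creep '[0,0.029,0.01,0.2,0,0,-0.004, 0,0.029,0.01,0.4,0,0,-0.004, 0,0.029,0.01,0.55,0,0,-0.004, 0,0.029,0.01,0.628,0,0,-0.004, 0,0.029,0.01,0.628,0,0,-0.004, 0,0.029,0.01,0.628,0,0,-0.004]'; python3 -m creep '[1,0,0,0,0,0,0, 1,0,0,0,0,0,0, 1,0,0,0,0,0,0, 1,0,0,0,0,0,0]' 80
```

```text
clock: 2.02
eef_pos: [0.5143, -0.2076, 0.0443]
orientation: [3.089, 0.564, 0.002]
force: [0.1, 0.3, 0.9]
grip_width: 0.0426
finger_force: 0.0
clock: 2.52
eef_pos: [0.515, -0.2064, 0.0447]
orientation: [3.089, 0.567, 0.003]
force: [-1.0, 1.0, 5.5]
grip_width: 0.015
finger_force: 78.2
```

```bash
python3 -m creep '[1,0,0,-0.1,0,0,0, 1,0,0,-0.25,0,0,0, 1,0,0,-0.45,0,0,0, 1,0,0,-0.65,0,0,0, 1,0,0,-0.68,0,0,0]'
python3 - <<'E'
from h import *
p,d,w=load('top')
W=w[228:250,250:275].reshape(-1,3); m=(W[:,2]>.114)&(W[:,2]<.15)
print(m.sum(),np.median(W[m],0),W[m].min(0),W[m].max(0)); print(w[239,262])
s=arm.get_state();Rt=cv2.Rodrigues(s['orientation'])[0]
print(s['eef_pos'],np.degrees(np.arctan2(Rt[1,0],Rt[0,0])),s['joint_positions'])
f=np.median(W[m],0); yaw=np.radians(104); g=f-np.r_[np.cos(yaw),np.sin(yaw),0]*.07; g[2]=s['eef_pos'][2]
print(g, Rt.T@(g-s['eef_pos'])/.3)
E
```

```text
clock: 3.15
eef_pos: [0.5166, -0.2072, 0.2529]
orientation: [3.084, 0.566, 0.014]
force: [1.1, -0.3, -1.3]
grip_width: 0.0153
finger_force: 78.6
91 [0.47877182 0.19616973 0.11639919] [0.46117818 0.175144   0.11407457] [0.50172121 0.21527136 0.123777  ]
[0.47941931 0.19643858 0.10554627]
[ 0.51664595 -0.20722194  0.25285719] 20.812396212566217 [-3.81319005e-01  3.38254089e-01  1.94086684e-01  1.41559569e+00
 -2.33614247e-04  2.39705794e+00]
[0.49570636 0.12824903 0.25285719] [ 0.33206504 -1.07005932 -0.00554253]
```

```bash
python3 -m creep '[1,0.33,-1.0,0,0,0,-0.23, 1,0.33,-1.0,0,0,0,-0.23, 1,0.33,-1.0,0,0,0,-0.23, 1,0.33,-1.0,0,0,0,-0.23, 1,0.33,-1.0,0,0,0,-0.23, 1,0.33,-1.0,0,0,0,-0.23, 1,0.33,-1.0,0,0,0,-0.23, 1,0.33,-1.0,0,0,0,-0.23, 1,0.33,-1.0,0,0,0,-0.23, 1,0.33,-1.0,0,0,0,-0.23]'
python3 - <<'E'
from h import *
snap('wrist','wrist2')
s=arm.get_state();Rt=cv2.Rodrigues(s['orientation'])[0];print(s['eef_pos'],np.degrees(np.arctan2(Rt[1,0],Rt[0,0])),Rt[:,2],s['joint_positions'])
E
```

```text
clock: 4.4
eef_pos: [0.4999, 0.1092, 0.2464]
orientation: [-1.945, -2.466, 0.001]
force: [0.7, -0.3, -0.5]
grip_width: 0.0154
finger_force: 78.6
[0.49995971 0.10920021 0.24654524] 103.50375372894312 [-6.40528351e-04 -1.94908341e-04 -9.99999776e-01] [ 2.15072709e-01  2.58628637e-01  6.84079531e-02  1.38124301e+00
 -5.37172482e-05  1.55018410e+00]
```

View pics/wrist2.png

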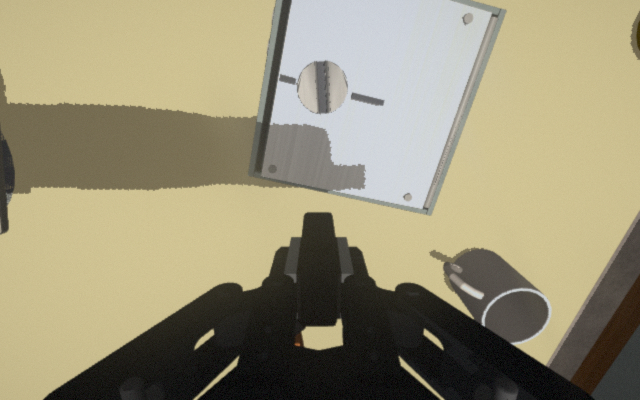

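The fastener head is at (322,87) with its slot almost vertical in the image. The ridges run (280,77)–(383,102), and the held key's lower end is at (318,213). Next I'll measure centre, slot and ridge directions, and the key pose in the hand.

```bash
python3 - <<'E'
from h import *
p,d,w=load('wrist'); g=cv2.cvtColor(p,cv2.COLOR_RGB2GRAY)
z=np.load('/tmp/wrist.npz');K=z['mtx'];R=cv2.Rodrigues(z['rvec'].ravel())[0];t=z['tvec'].ravel();C=-R.T@t
def proj(uv,h):
    uv=np.asarray(uv,float);r=np.c_[(uv-K[[0,1],[2,2]])/K[[0,1],[0,1]],np.ones(len(uv))]@R; return C+r*((h-C[2])/r[:,2])[:,None]
S=np.zeros(d.shape,bool);S[50:125,285:362]=1
head=S&(w[...,2]>.112)&(w[...,2]<.126)
X=w[head];print('head z',np.median(X[:,2]),cv2.minEnclosingCircle((X[:,:2]*1000).astype(np.float32)),head.sum())
low=S&(w[...,2]<.110)&(np.hypot(*(np.moveaxis(w[...,:2]-np.median(X,0)[:2],-1,0)))<.018)
# circle via non-panel colour (warm tint)
P=p.astype(int);warm=S&((P[...,0]-P[...,2])>4)
v,u=np.nonzero(warm); W=proj(np.c_[u,v],.1165);print('warm',len(u),cv2.minEnclosingCircle((W[:,:2]*1000).astype(np.float32)))
# slot: dark pixels inside the head
cc=np.array([322,87]);vv,uu=np.mgrid[:400,:640];inn=np.hypot(uu-322,vv-87)<21
print('row87',g[87,295:352].tolist()); print('row72',g[72,295:352].tolist());print('row102',g[102,295:352].tolist())
dk=inn&(g<130);v,u=np.nonzero(dk);W=proj(np.c_[u,v],.1165)[:,:2]
e,V=np.linalg.eigh(np.cov(W.T));print('slot',len(u),W.mean(0),np.degrees(np.arctan2(V[1,1],V[0,1]))%180,np.sqrt(e))
rid=np.zeros_like(S);rid[70:110,276:296]=1;rid[70:110,350:390]=1;rid&=(g<110)&(g>20)
v,u=np.nonzero(rid);W=proj(np.c_[u,v],.105)[:,:2];e,V=np.linalg.eigh(np.cov(W.T));print('ridge',len(u),W.mean(0),np.degrees(np.arctan2(V[1,1],V[0,1]))%180,np.sqrt(e))
# panel yaw from case far/near edges
s=arm.get_state();Rt=cv2.Rodrigues(s['orientation'])[0]
k=np.zeros_like(S);k[205:330,285:360]=1
T=(w-s['eef_pos'])@Rt
kk=k&(d>0)&(np.abs(T[...,1])<.03)&(np.abs(T[...,0])<.03)&(T[...,2]>-.06)&(T[...,2]<.05)
for a in range(210,325,12):
  m=kk[a]; Y=T[a][m]; 
  if len(Y): print(a,np.nonzero(m)[0][[0,-1]],Y.min(0).round(4),Y.max(0).round(4))
E
```

```text
head z 0.11650998730666151 ((481.5555725097656, 193.4057159423828), 21.86189842224121) 1712
warm 1622 ((475.8783264160156, 182.86868286132812), 33.01189422607422)
row87 [210, 198, 134, 131, 183, 197, 198, 197, 195, 198, 199, 202, 196, 199, 192, 188, 185, 182, 181, 179, 171, 133, 108, 100, 101, 99, 102, 104, 106, 96, 87, 105, 109, 128, 150, 169, 177, 184, 185, 186, 187, 188, 188, 186, 183, 184, 188, 187, 184, 188, 189, 181, 162, 207, 212, 210, 212]
row72 [210, 210, 210, 209, 206, 191, 156, 189, 192, 191, 191, 190, 186, 184, 176, 173, 171, 168, 165, 162, 138, 115, 99, 102, 101, 101, 102, 103, 100, 89, 102, 101, 115, 136, 157, 162, 170, 173, 176, 174, 176, 180, 180, 183, 186, 185, 184, 174, 163, 196, 210, 210, 212, 210, 212, 211, 211]
row102 [209, 207, 210, 211, 210, 197, 161, 189, 198, 196, 196, 198, 195, 200, 195, 195, 194, 197, 195, 193, 191, 181, 140, 111, 99, 99, 101, 103, 102, 106, 97, 81, 100, 113, 119, 146, 180, 193, 196, 194, 192, 188, 190, 189, 187, 184, 188, 188, 187, 208, 211, 212, 211, 211, 212, 213, 211]
slot 500 [0.48169533 0.19389726] 106.69238518687804 [0.00304355 0.00945041]
ridge 219 [0.49173688 0.19365403] 0.16692759783541078 [0.00148267 0.03790912]
222 [303 333] [ 0.0155 -0.0092 -0.0025] [0.0176 0.0065 0.0024]
234 [302 334] [ 0.0163 -0.0089 -0.0168] [ 0.0177  0.0062 -0.0138]
246 [289 348] [ 0.0095 -0.0153 -0.0289] [ 0.0179  0.013  -0.0128]
258 [285 359] [ 0.0054 -0.0168 -0.0362] [ 0.0164  0.0179 -0.017 ]
270 [285 359] [ 0.0055 -0.0149 -0.0366] [ 0.0111  0.0165 -0.0276]
282 [285 359] [ 0.0035 -0.0138 -0.047 ] [ 0.0126  0.014  -0.0336]
294 [285 359] [-0.0021 -0.0129 -0.0524] [ 0.0113  0.0133 -0.034 ]
306 [285 359] [-0.0078 -0.0123 -0.0589] [ 0.0114  0.0124 -0.0345]
318 [293 344] [-0.0143 -0.0109 -0.0475] [-0.0031  0.0087 -0.0342]
```

```bash
python3 -m creep '[1,0.15,0.01,0.0,0,0,-0.009, 1,0.289,0.01,0.1,0,0,-0.009, 1,0.289,0.01,0.25,0,0,-0.009, 1,0.289,0.01,0.29,0,0,-0.009, 1,0.289,0.01,0.29,0,0,-0.009, 1,0.289,0.01,0.29,0,0,-0.009]'
python3 - <<'E'
from h import *
snap('wrist','wrist3');snap('scene','scene3')
s=arm.get_state();Rt=cv2.Rodrigues(s['orientation'])[0];print(s['eef_pos'],np.degrees(np.arctan2(Rt[1,0],Rt[0,0])),Rt[:,2])
a=cv2.imread('pics/wrist3.png')[60:320,180:460];b=cv2.imread('pics/scene3.png')[100:230,250:400]
a=cv2.resize(a,None,fx=1.5,fy=1.5);b=cv2.resize(b,(380,390//1*1),interpolation=cv2.INTER_CUBIC)[:390]
b=cv2.convertScaleAbs(b,alpha=1.3);cv2.imwrite('pics/c3.png',np.hstack([a,b]))
E
```

```text
clock: 5.2
eef_pos: [0.4841, 0.1943, 0.1617]
orientation: [1.873, 2.52, 0.004]
force: [0.2, -0.3, -0.2]
grip_width: 0.0154
finger_force: 78.7
[0.48407776 0.19435658 0.16175091] 106.7748636732966 [ 0.00329804  0.00135981 -0.99999364]
```

View pics/c3.png

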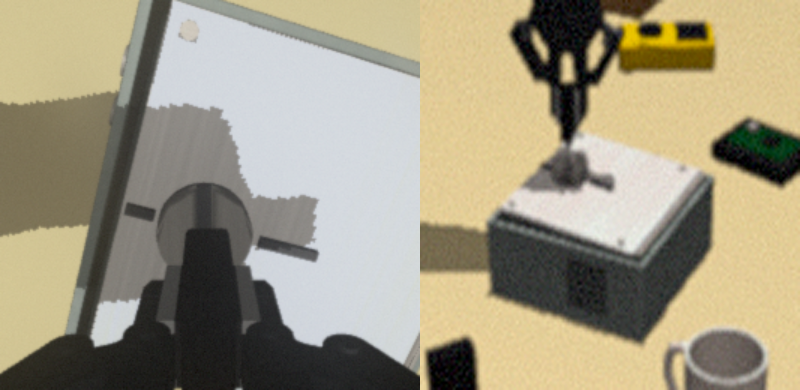

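The wrist crop shows the key's lower end at (206,235) centred over the slot at (204,205), aligned within about 1 mm. Next I'll insert the blade.

```bash
python3 -m creep '[1,0,-0.003,0.04,0,0,0, 1,0,-0.003,0.065,0,0,0, 1,0,-0.003,0.08,0,0,0, 1,0,-0.003,0.09,0,0,0, 1,0,-0.003,0.1,0,0,0, 1,0,-0.003,0.106,0,0,0, 1,0,-0.003,0.108,0,0,0, 1,0,-0.003,0.108,0,0,0]'
```

```text
clock: 6.3
eef_pos: [0.4821, 0.1943, 0.1298]
orientation: [1.872, 2.522, 0.003]
force: [-3.3, -1.5, 11.9]
grip_width: 0.015
finger_force: 80.7
```

Blade fully in: the tip is about 10 mm below the mouth, with 12 N of push. Now I'll ease off slightly and turn counterclockwise towards 180°.

```bash
python3 -m creep '[1,0,0,-0.004,0,0,0, 1,0,0,-0.004,0,0,-0.02, 1,0,0,-0.004,0,0,-0.045, 1,0,0,-0.004,0,0,-0.07, 1,0,0,-0.004,0,0,-0.095, 1,0,0,-0.004,0,0,-0.12, 1,0,0,-0.004,0,0,-0.145, 1,0,0,-0.004,0,0,-0.17, 1,0,0,-0.004,0,0,-0.195, 1,0,0,-0.004,0,0,-0.21, 1,0,0,-0.004,0,0,-0.21]'
python3 - <<'E'
from h import *
snap('wrist','wrist4');snap('top')
s=arm.get_state();Rt=cv2.Rodrigues(s['orientation'])[0];print(s['eef_pos'],np.degrees(np.arctan2(Rt[1,0],Rt[0,0]))%360,Rt[:,2],s['force'],s['torque'])
E
```

```text
clock: 7.68
eef_pos: [0.4824, 0.1949, 0.1295]
orientation: [-0.066, 3.139, 0.003]
force: [-0.9, 2.1, 3.7]
grip_width: 0.015
finger_force: 79.4
[0.48232296 0.19483756 0.1293557 ] 182.3749787807552 [ 0.00134678  0.00169902 -0.99999765] [-0.79024663  2.59633786  3.33556811] [ 0.5949625   0.24112918 -0.01552783]
```

View pics/wrist4.png

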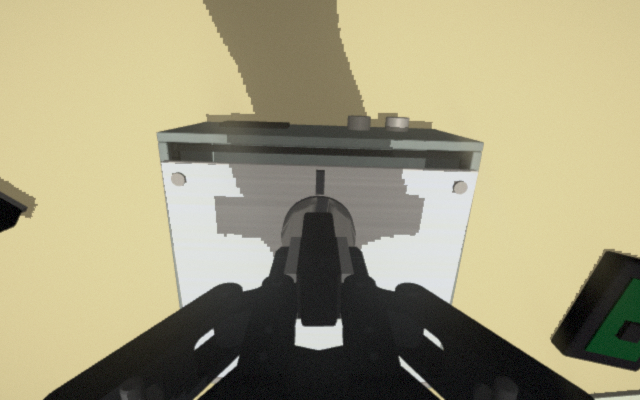

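The slot's visible end (321,205) lines up with the ridge (320,182), and the panel's front edge, (163,162)–(475,170), puts the tool about 1.5° past it. I'll add 4° to take up the play, then press.

```bash
python3 -m creep '[1,0,0,0,0,0,-0.011, 1,0,0,0.004,0,0,-0.011, 1,0,0,0.008,0,0,-0.011, 1,0,0,0.012,0,0,-0.011, 1,0,0,0.016,0,0,-0.011, 1,0,0,0.018,0,0,-0.011, 1,0,0,0.018,0,0,-0.011]'
```

```text
clock: 8.65
eef_pos: [0.4817, 0.1948, 0.1244]
orientation: [-0.174, 3.136, 0.003]
force: [-3.5, 3.3, 10.9]
grip_width: 0.0153
finger_force: 80.5
```

```bash
python3 -m creep '[1,0,0,0.004,0,0,0, 1,0,0,0.005,0,0,0, 1,0,0,0.005,0,0,0, 1,0,0,0.005,0,0,0]'
python3 - <<'E'
from h import *
snap('wrist','wrist5')
p,d,w=load('wrist')
v,u=np.mgrid[:400,:640]
P=p.astype(int);m=(v>165)&(v<290)&(u>150)&(u<490)&(w[...,2]>.08)&(w[...,2]<.101)&(P.min(-1)>165)
X=w[m]
for _ in range(3):
  A=np.c_[X[:,:2],np.ones(len(X))];c=np.linalg.lstsq(A,X[:,2],rcond=None)[0];r=X[:,2]-A@c;X=X[abs(r)<.003]
print(len(X),'slope',c[:2],'z at fastener',c@[.482,.194,1])
s=arm.get_state();print(s['eef_pos'],s['force'],s['joint_torque'].round(1),s['clock'])
cv2.imwrite('pics/c5.png',cv2.resize(cv2.imread('pics/wrist5.png')[110:310,150:490],None,fx=2,fy=2))
E
```

```text
clock: 9.15
eef_pos: [0.4818, 0.1948, 0.1242]
orientation: [-0.173, 3.135, 0.003]
force: [-6.8, 2.0, 17.1]
grip_width: 0.0152
finger_force: 81.5
16554 slope [-0.00105249  0.00105902] z at fastener 0.09505523608432251
[0.48174322 0.19483316 0.12418657] [-5.70776024  2.39037899 16.87814644] [ -2.2 -31.8  19.9  -2.1  -1.4  -0. ] 9.2
```

View pics/c5.png

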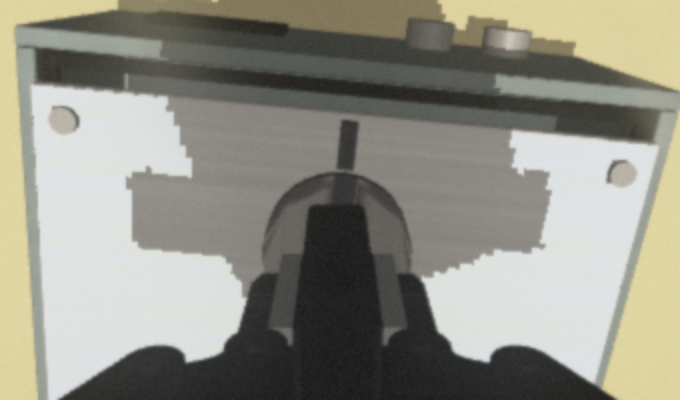

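The panel's fitted slope is 0.001 rad, so it is flush. The slot's end at (345,187) is in line with the ridge at (348,145), the push is 17 N and the grip 81 N. Handing in.

```bash
python3 -c "
from plant import arm
print(arm.sign_off())"
```

```text
the job is handed in; nothing more can be done
None
```

I handed the job in at 9.2 s with the key still gripped (81 N) and its blade in the slot, the fastener in line with the ridges, and the panel pressed flush at 17 N; the sign-off returned no verdict.

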